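# Stop the support stand rocking on the tie bar

### The arm

A 6-joint arm with a two-finger parallel gripper is mounted at the origin on the work surface. World frame = base frame: x ahead of the robot, y to its left, z up, the work surface at z = 0. Lengths are in m, angles in degrees, forces in N, time in s.
With the tool pointing down it reaches from about 0.4 to 0.825 m from the base axis. Payload 7 kg.
Tool frame: the origin (TCP) lies on the front face of the gripper's body, between the roots of the fingers; the fingertips stand 66 mm ahead of it and the grasp point (between the pads) lies 47 mm ahead of it; z points along the fingers, y is the line along which they close (so a half turn about z gives the same grasp; the last joint's range is limited). The gripper opens to 88 mm and grips with 3 to 60 N. Pads are 19 mm wide; open, the fingers measure 130 mm over their backs; the gripper's body (78 mm by 193 mm) begins 47 mm behind the grasp point.
Start: joints at [16.507, 20.546, 0.682, 0, -70.136, -16.507], TCP at [0.675, -0, 0.292] pointing down, gripper open.
Joint ranges: [-176.03, 176.03], [-82.01, 121.73], [-58.28, 71.71], [-173.87, 95.51], [-174.79, -0.11], [-173.66, 173.66]. Speed limits (degrees/s): [136.94, 136.94, 172.46, 180, 180, 180].

### API

Orientations are given as [roll, pitch, yaw] about the fixed x, y, z axes, in that order (R = Rz(yaw) Ry(pitch) Rx(roll)).
In Python, from plant import ctrl gives the robot as it stands.
- The arm moves only by the tool send_rows, never from a script. Its argument "deltas" is a list of rows, each a list of 2 entries, a list of its own where there are three numbers: the shift along the tool's x, y, z each as a share of 800 mm, from -1 to 1, then the turn about the tool's z as a share of 90 degrees, from -1 to 1. A call has exactly 5 rows; each row is the pose to reach, as a shift and turn from the pose commanded when the call began, along the tool's axes at that moment; what a row does not reach only later rows make up. A row lasts 1/12 s, in which the tool goes at most 41.7 mm and 7.16 degrees, less where a joint would pass 70% of its speed; a pose out of reach is approached as far as the arm can. A call with a number of a shift or a turn outside -1 to 1 is refused whole. A call with a gripper value outside its range is refused whole. "gripper" is the opening, from 0 (shut) to 1 (fully open), set as the call begins (left out, the last holds). The fingers move at their own pace and stop on an object; the grip force is fixed at half the most. Time passes only in rows, so rows that repeat a pose let the fingers close, or fill a call up. It gives the time, the measured TCP pose, the force, the opening and the grip force at its end, in the units of the state.
- ctrl.get_obs(): the state, without advancing time (a new reading comes with each control period).
- ctrl.snapshot(name): name is "scene" or "side" or "wrist"; returns a dict with "color" (400x640x3 uint8, red, green, blue), "vertical_fov" (degrees; the focal length in pixels is half the picture's height over the tangent of half this angle, whatever the lens; pixels are square), "cx", "cy" (the principal point, pixels), "rvec" (rotation vector, rad) and "tvec" (3), from world to camera coordinates, as OpenCV has them. Camera axes: x right, y down, z forward; pixel columns grow to the right and rows downward; lengths in m; the calibration is good to about 2 mm. A picture is of the moment at which its call begins. There is no depth.
- ctrl.close_job(): hands the job in; it is judged then, once.
Trained networks look in a picture, given as the dict that the camera call returned (one of the last four; its "shot" number tells which), for a name from the list of things; names that differ only in an ending like _2 or _b are one class to them, and where a whole thing is asked for, a point or a joint stands for the part that bears it (a point fixed in the world has none). Each returns a list of dicts, best first, with "conf" (0 to 1); they miss things now and then, are a little off and sometimes report something else, mostly with a low value. They report only what shows in the picture. A call takes as long as a camera call. They do not tell look-alikes from the thing itself.
- ctrl.boxes_of(picture, thing): "xy" ([column, row] as shares, 0 to 1, of the picture: columns of its width, rows of its height, amid what is visible of it).
- ctrl.cut_out(picture, thing): "pixels" (400x640 bool, what is visible of it) and "xy" ([column, row] as shares, 0 to 1, of the picture: columns of its width, rows of its height, amid what is visible of it).
The state is a dict: "clock": time; "joint_pos": joint angles; "qvel": joint speeds; "tau": joint torques, N m; "tool_pos": TCP position; "orientation": TCP orientation; "force": force on the tool from outside, world axes, zero at the start; "moment": the same for the moment, N m; "opening": finger opening in m; "gripper_force": force on a finger pad.
Only numpy, scipy, OpenCV 4.12 (cv2) and the standard library are available. Lean on these libraries where they do the work, as an engineer would, in place of code of your own. Each camera call takes 0.05 s, during which the arm holds its last target. There are 200 camera calls.

### The job

The four-legged support stand with the square post has been put down crooked, two of its feet perched on the flat tie bar bolted to the shelf, so it rocks. Turn it about its post, roughly where it is and without lifting it more than a finger's width or so off the shelf, until it straddles the bar with two feet on each side, all four flat on the shelf, and leave it standing steady and upright. Leave the three-legged stand alone.

Things in the scene. Friction and masses are not known exactly. Their poses are not given: they have to be found in the camera images.
- stand: loose dark steel four-legged stand, under 0.9 kg, 125 mm tall. Origin: centre of its feet, at their undersides; z up the post. Square post 30 x 30 mm (faces square to x, y) from z = 55 to 115, saddle lips no wider to 125. Splayed legs below z = 70. Four round feet, 18 across, 6 thick, at x, y = +-48 mm. Starts leaning 7 degrees, yawed about 45 to the bar; any orientation square to the bar will do.
- tie_bar: flat steel bar fixed on the shelf, 300 mm long (x), 40 wide (y), 8 thick (z), a low bolt head near each end. Origin: centre of its underside, level with the shelf's top, so a foot flat on the shelf is at z = 0; x runs along the bar, z up. At the start two diagonally opposite feet of the four-legged stand rest on it.
- tripod: a bystander: loose dark steel three-legged stand, 96 mm tall, round post (30 mm) with a round cap (44 mm), three feet on a circle of 50 mm radius, standing firm well clear of the bar on one side. Origin: centre between its feet, at their undersides.
Not all that is in view belongs to the job. Leave any yellow look-alike of the stand alone.

How it is judged (in metres and radians):
At the end, for the whole second after the job is handed in: The four-legged stand is at rest, upright within 2 degrees, its feet down on the shelf (origin less than 3 mm above the shelf), its centre within 25 mm of the bar's centre line, so that it straddles the bar, and within 50 mm of where it started (z of stand in the frame of tie_bar below 0.003 m and angle between stand's own z axis and vertical below 0.035 rad and y of stand in the frame of tie_bar between -0.025 and 0.025 m and distance of stand from where it was at the start of the episode below 0.05 m and linear speed of stand below 0.02 m/s and angular speed of stand below 0.1 rad/s); the robot touches nothing.
It fails at once if the four-legged stand is lifted more than 35 mm off the shelf (z of stand in the frame of tie_bar above 0.035 m).
It fails at once if the four-legged stand is tipped over (leans more than 30 degrees) (angle between stand's own z axis and vertical above 0.52 rad).
It fails at once if the three-legged stand is moved more than 15 mm (distance of tripod from where it was at the start of the episode above 0.015 m).
It also fails if it takes over 32 s, if anything falls off the work surface, if the arm or the gripper's body presses on something with over 40 N, if the wrist force passes 120 N, or if a joint passes its speed limit or range.

## Working session

There is one attempt and no reset: what is moved stays moved. The work goes in short steps, Python scripts to look and compute and a tool call to move; the robot and the scene stay as the last step left them, time stands still between calls to the robot, and variables do not carry over. Pictures are saved under pics/ and viewed, at most 10 in all, crops included, and the job is handed in when it is done.

Besides the shell and the picture viewer there is one more tool, called after "Request:" by a JSON object that holds its "api" and its "payload", one argument or row to a line. send_rows: Moves the arm, as the interface text tells. Shift numbers are shares of 800 mm and turn numbers shares of 90 degrees, none past 1 either way. Its arguments: {"type":"object","properties":{"deltas":{"type":"array","items":{"type":"array"}},"gripper":{"type":"number"}},"required":["deltas"]}

```bash
mkdir -p pics; ls
cat > h.py <<'E'
import numpy as np, cv2
from plant import ctrl
def cam(s):
    R=cv2.Rodrigues(np.array(s["rvec"],float))[0];t=np.array(s["tvec"],float).ravel()
    f=200/np.tan(np.radians(s["vertical_fov"])/2)
    return R,t,f
def proj(s,P):
    R,t,f=cam(s);p=R@np.asarray(P,float)+t
    return np.array([s["cx"]+f*p[0]/p[2],s["cy"]+f*p[1]/p[2]])
def back(s,uv,z):
    R,t,f=cam(s);d=R.T@np.array([(uv[0]-s["cx"])/f,(uv[1]-s["cy"])/f,1]);c=-R.T@t
    return c+d*(z-c[2])/d[2]
def save(s,n): cv2.imwrite("pics/"+n,s["color"][:,:,::-1])
E
python3 - <<'E'
from h import *
for n in("scene","side","wrist"):
    s=ctrl.snapshot(n);save(s,n+"0.png")
    print(n,s["vertical_fov"],-cam(s)[0].T@cam(s)[1],[k for k in s])
    for th in("stand","tie_bar","tripod"):
        for d in ctrl.boxes_of(s,th): 
            uv=np.array(d["xy"])*[640,400]; print(th,d["conf"],uv.round(),back(s,uv,0.05).round(3))
print(ctrl.get_obs())
a=[cv2.imread(f"pics/{n}0.png") for n in("scene","wrist")]
E
```

```text
pics
scene 51.71085614195438 [ 1.11751773 -0.32603586  0.83185843] ['color', 'vertical_fov', 'cx', 'cy', 'rvec', 'tvec', 'shot']
stand 0.72 [314. 169.] [0.374 0.039 0.05 ]
stand 0.56 [337. 225.] [0.577 0.001 0.05 ]
tie_bar 0.9 [333. 241.] [ 0.614 -0.03   0.05 ]
tripod 0.61 [412. 153.] [0.438 0.319 0.05 ]
side 52.86671052074831 [ 0.45299179 -0.7993753   0.62017283] ['color', 'vertical_fov', 'cx', 'cy', 'rvec', 'tvec', 'shot']
stand 0.83 [359. 201.] [0.601 0.007 0.05 ]
stand 0.59 [264. 192.] [0.364 0.055 0.05 ]
tie_bar 0.88 [350. 219.] [ 0.571 -0.067  0.05 ]
tripod 0.57 [294. 149.] [0.441 0.28  0.05 ]
tripod 0.47 [357. 205.] [ 0.593 -0.012  0.05 ]
wrist 70.80654561206902 [ 0.67603871 -0.07840721  0.38478122] ['color', 'vertical_fov', 'cx', 'cy', 'rvec', 'tvec', 'shot']
stand 0.92 [399. 172.] [ 0.581 -0.012  0.05 ]
stand 0.75 [575. 215.] [0.354 0.043 0.05 ]
tie_bar 0.93 [384. 147.] [ 0.601 -0.042  0.05 ]
{'clock': 0.6, 'joint_pos': array([ 1.65066840e+01,  2.05453156e+01,  6.82148022e-01, -1.96758064e-03,
       -7.01345554e+01, -1.65078851e+01]), 'qvel': array([ 0.0321824 , -0.06926746,  0.10662728, -0.12459975, -0.10978114,
       -0.01950715]), 'tau': array([-4.22953071e-04, -5.81988394e+01,  2.93180698e+01,  6.99968487e+00,
        1.24106021e-02, -2.89451168e-05]), 'tool_pos': array([ 6.74980562e-01, -9.98543582e-06,  2.92168288e-01]), 'orientation': array([-1.79998343e+02,  2.42124903e-03, -9.00018696e+01]), 'force': array([-0.09932846,  0.54750963, -1.06520043]), 'moment': array([ 0.00801205, -0.02995134,  0.03873824]), 'gripper_force': 0.0, 'opening': 0.08752612300096287}
```

View pics/scene0.png

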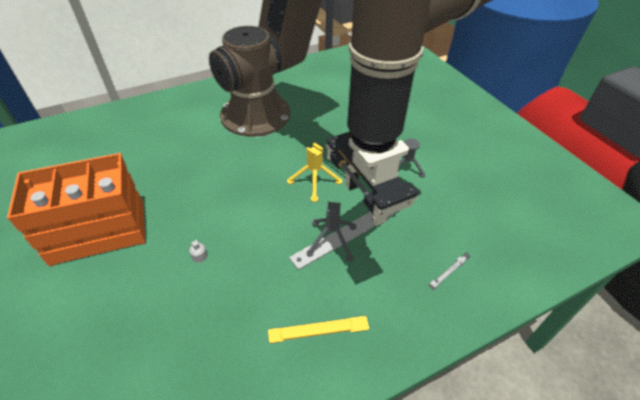

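View pics/wrist0.png

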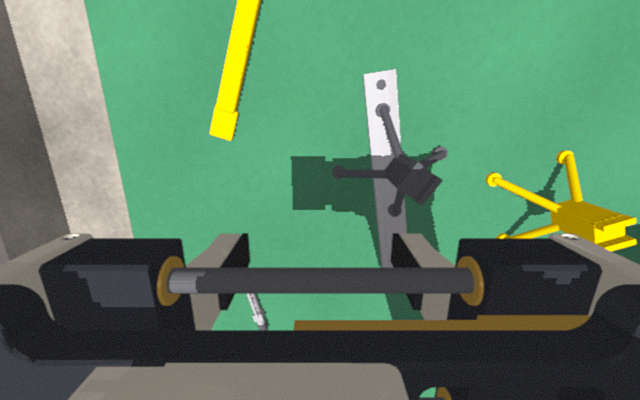

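View pics/side0.png

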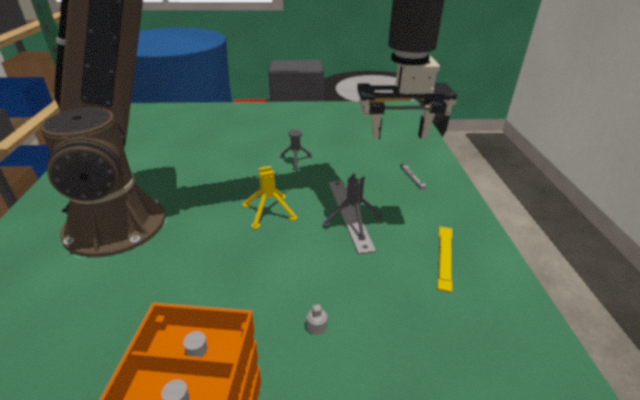

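The candidates for the stand are:
- the dark four-legged stand: scene (337,225), side (359,201), wrist (399,172)
- the yellow look-alike: scene (314,169), side (264,192), wrist (575,215)
- the dark tripod: scene (412,153), side (294,149)

I choose the dark stand sitting on the bar, and I'll check it in a close crop.

Run:
```python
import cv2,numpy as np
w=cv2.imread("pics/wrist0.png")[60:240,310:460];s=cv2.imread("pics/side0.png")[165:265,310:400]
w=cv2.resize(w,None,fx=3,fy=3,interpolation=cv2.INTER_CUBIC);s=cv2.resize(s,None,fx=3.8,fy=3.8,interpolation=cv2.INTER_CUBIC)
w=np.clip(w*1.3,0,255).astype(np.uint8);s=np.clip(s*1.5,0,255).astype(np.uint8)
o=np.zeros((540,w.shape[1]+s.shape[1],3),np.uint8);o[:w.shape[0],:w.shape[1]]=w;o[:s.shape[0],w.shape[1]:]=s
cv2.imwrite("pics/crop1.png",o);print(o.shape)
```

```text
(540, 792, 3)
```

View pics/crop1.png

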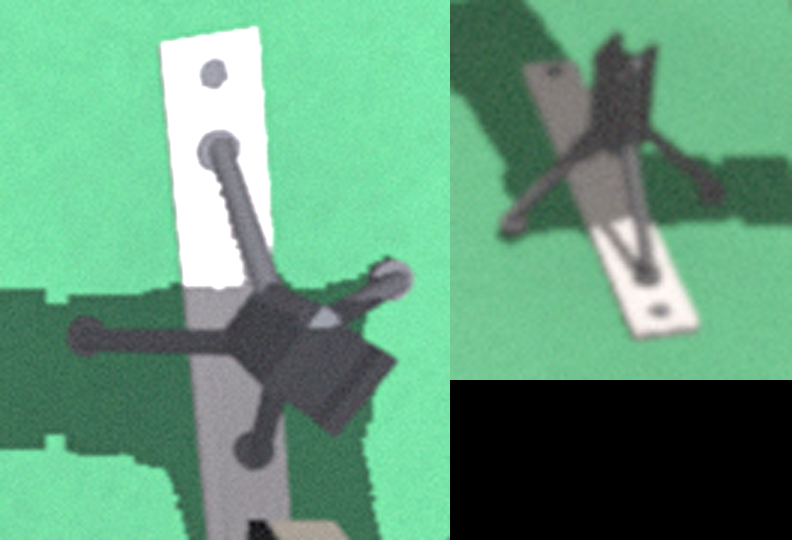

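The crop confirms it: dark four-legged stand on the bar, feet at wrist (383,109), (338,172), (395,210), (440,153). I'll fit the poses next.

```bash
cat > fit.py <<'E'
from h import *
from scipy.optimize import least_squares
from scipy.spatial.transform import Rotation as Ro
def fit(obs,x0):
    r=lambda x:np.concatenate([proj(s,Ro.from_rotvec(x[3:]).apply(P)+x[:3])-uv for s,P,uv in obs])
    return min((least_squares(r,np.r_[x0[:3],0,0,a],loss="soft_l1") for a in x0[3]),key=lambda q:q.cost)
E
python3 - <<'E'
from fit import *
w=ctrl.snapshot("wrist");s=ctrl.snapshot("side")
c=.048;z=.006
F={"A":(-c,-c,z),"B":(c,-c,z),"C":(c,c,z),"D":(-c,c,z)}
o=[(w,F["A"],(382.7,109.3)),(w,F["B"],(338.3,172)),(w,F["C"],(394.7,210)),(w,F["D"],(440.3,152.7)),
(s,F["A"],(361.8,237.1)),(s,F["B"],(378.7,215)),(s,F["D"],(326.3,225))]
q=fit(o,[.58,0,0,[-1,0,1,2]]);x=q.x;R=Ro.from_rotvec(x[3:])
print("stand",x[:3].round(4),R.as_euler("xyz",degrees=True).round(1),"axis",R.apply([0,0,1]).round(3),"rms",np.sqrt(q.cost*2/14))
for k in F: print(k,(R.apply(F[k])+x[:3]).round(4))
for zz in (.07,.115):print("post",(R.apply([0,0,zz])+x[:3]).round(4))
for sn,uv in((w,(364,74)),(w,(396,69.3)),(s,(358.7,254)),(s,(375.3,250.5)),(s,(329.7,182.9)),(s,(343.6,182))): print("bar",back(sn,uv,.008).round(4))
E
```

```text
stand [ 0.5849 -0.0176  0.0057] [-0.4 -2.1 55.7] axis [-0.026 -0.026  0.999] rms 0.4526920777554998
A [ 0.5973 -0.0845  0.0103]
B [ 0.6514 -0.0052  0.0138]
C [0.5721 0.0489 0.0131]
D [ 0.518  -0.0303  0.0096]
post [ 0.583  -0.0195  0.0757]
post [ 0.5818 -0.0206  0.1206]
bar [ 0.6222 -0.1262  0.008 ]
bar [ 0.5832 -0.1315  0.008 ]
bar [ 0.5839 -0.1399  0.008 ]
bar [ 0.6229 -0.1299  0.008 ]
bar [0.5411 0.156  0.008 ]
bar [0.5809 0.1594 0.008 ]
```

Run:
```python
from fit import *
w=ctrl.snapshot("wrist");s=ctrl.snapshot("side")
c=.048;z=.006
F={"A":(-c,-c,z),"B":(c,-c,z),"C":(c,c,z),"D":(-c,c,z)}
T=(0,0,.12)
o=[(w,F["A"],(382.7,109.3)),(w,F["B"],(338.3,172)),(w,F["C"],(394.7,210)),(w,F["D"],(440.3,152.7)),
(s,F["A"],(361.8,237.1)),(s,F["B"],(378.7,215)),(s,F["D"],(326.3,225)),(w,T,(420,184)),(s,T,(356.6,178))]
q=fit(o,[.58,0,0,[-1,0,1,2]]);x=q.x;R=Ro.from_rotvec(x[3:])
print("stand",x[:3].round(4),R.as_euler("xyz",degrees=True).round(1),"axis",R.apply([0,0,1]).round(3),"rms",np.sqrt(q.cost*2/18))
for k in F: print(k,(R.apply(F[k])+x[:3]).round(4))
print(q.fun.reshape(-1,2).round(1))
# hypotheses: AC on bar, lean +-7 deg
for sg in(7,-7):
    Rz=Ro.from_euler("z",55.7,degrees=True)*Ro.from_rotvec(np.radians(sg)*np.array([1,1,0])/2**.5)
    p=np.array([.5849,-.0176,.008]);print(sg,Rz.apply([0,0,1]).round(3),[ (proj(a,Rz.apply(P)+p)-uv).round(1).tolist() for a,P,uv in o])
```

```text
stand [ 0.5851 -0.0179  0.0074] [-1.5  0.1 55.9] axis [-0.02   0.015  1.   ] rms 0.6975802179813703
A [ 0.5978 -0.0844  0.0146]
B [ 0.6517 -0.0049  0.0145]
C [0.5722 0.0489 0.0121]
D [ 0.5184 -0.0306  0.0122]
[[ 0.   0.2]
 [ 0.2 -0. ]
 [-0.2 -0.4]
 [-0.2 -0.3]
 [-0.1 -1.6]
 [-0.1 -0.5]
 [-0.1 -2.1]
 [-0.4 -0.2]
 [-2.   1.1]]
7 [0.12  0.023 0.993] [[-0.4, 0.4], [-0.3, -1.3], [-0.5, 0.2], [2.1, 1.3], [0.0, -1.4], [-0.4, 2.3], [0.4, -5.6], [-18.2, 1.0], [5.1, 0.8]]
-7 [-0.12  -0.023  0.993] [[0.7, 0.2], [1.6, 0.9], [0.6, 0.1], [-2.0, -0.6], [-0.6, -1.3], [-0.3, -2.9], [-0.4, -0.1], [13.0, -4.7], [-7.0, 2.3]]
```

Request:
{"api": "send_rows", "payload": {
  "deltas": [
    [[0.004, 0.023, 0], 0.076],
    [[0.008, 0.046, 0], 0.152],
    [[0.013, 0.07, 0], 0.228],
    [[0.017, 0.093, 0], 0.304],
    [[0.021, 0.115, 0], 0.379]
  ],
  "gripper": 1
}}

```text
clock: 1.22
tool_pos: [0.582, -0.017, 0.2922]
orientation: [-180.0, 0.0, -124.5]
force: [-0.3, 0.2, 0.1]
opening: 0.0876
gripper_force: 0.0
```

Request:
{"api": "send_rows", "payload": {
  "deltas": [
    [[0, 0, 0.01], 0],
    [[0, 0, 0.02], 0],
    [[0, 0, 0.03], 0],
    [[0, 0, 0.03], 0],
    [[0, 0, 0.03], 0]
  ]
}}

```text
clock: 1.63
tool_pos: [0.5832, -0.0168, 0.267]
orientation: [179.9, -0.1, -124.1]
force: [0.2, -0.7, 0.9]
opening: 0.0876
gripper_force: 0.0
```

Run:
```python
from h import *
w=ctrl.snapshot("wrist");s=ctrl.snapshot("scene")
im=w["color"].copy()
for z in (.063,.123):
  for k in range(4):
    a=np.radians(55.9+45+90*k);p=proj(w,[.583+.0212*np.cos(a),-.017+.0212*np.sin(a),z]);cv2.circle(im,tuple(int(v) for v in p.round()),2,(255,0,0),-1)
sc=s["color"][150:290,250:470]
o=np.zeros((400+210,640,3),np.uint8)[:600];o[:400]=im;o[400:]=cv2.resize(sc,(314,200)).repeat(1,1) if 0 else np.pad(cv2.resize(sc,(314,200)),((0,0),(0,326),(0,0)))
cv2.imwrite("pics/hover.png",o[:,:,::-1]);b=ctrl.get_obs();print(b["clock"],b["tool_pos"],b["orientation"])
```

```text
1.7333 [ 0.58350512 -0.01675791  0.26787472] [ 1.79989531e+02 -3.51242347e-02 -1.24072681e+02]
```

View pics/hover.png

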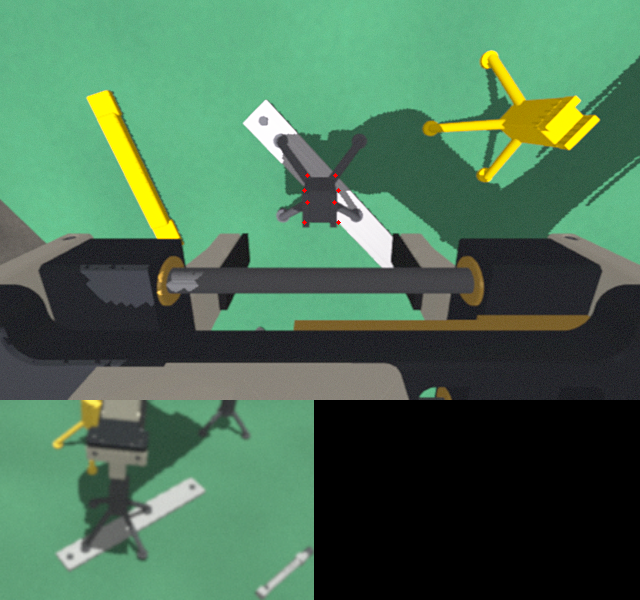

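The wrist picture shows the post top at about (320,203), within 2 px of the prediction and square to the fingers. Descending.

Request:
{"api": "send_rows", "payload": {
  "deltas": [
    [[0, 0, 0.035], 0],
    [[0, 0, 0.07], 0],
    [[0, 0, 0.105], 0],
    [[0, 0, 0.135], 0],
    [[0, 0, 0.148], 0]
  ]
}}

```text
clock: 2.15
tool_pos: [0.5818, -0.017, 0.1467]
orientation: [179.8, -0.2, -124.1]
force: [-0.5, 0.3, 0.2]
opening: 0.0874
gripper_force: 0.0
```

Request:
{"api": "send_rows", "payload": {
  "deltas": [
    [[0, 0, 0], 0],
    [[0, 0, 0], 0],
    [[0, 0, 0], 0],
    [[0, 0, 0], 0],
    [[0, 0, 0], 0]
  ],
  "gripper": 0.3
}}

```text
clock: 2.57
tool_pos: [0.5837, -0.0167, 0.1513]
orientation: [-179.9, 0.1, -124.1]
force: [0.1, 0.2, 0.2]
opening: 0.0597
gripper_force: 0.0
```

Request:
{"api": "send_rows", "payload": {
  "deltas": [
    [[0, 0, 0], 0],
    [[0, 0, 0], 0],
    [[0, 0, 0], 0],
    [[0, 0, 0], 0],
    [[0, 0, 0], 0]
  ],
  "gripper": 0
}}

```text
clock: 2.98
tool_pos: [0.5831, -0.0169, 0.1499]
orientation: [-180.0, -0.0, -124.1]
force: [-0.5, -0.8, 0.6]
opening: 0.0302
gripper_force: 30.0
```

Gripped at 30 mm with 30 N. Next I lift 10 mm slowly.

Request:
{"api": "send_rows", "payload": {
  "deltas": [
    [[0, 0, -0.003], 0],
    [[0, 0, -0.006], 0],
    [[0, 0, -0.009], 0],
    [[0, 0, -0.012], 0],
    [[0, 0, -0.012], 0]
  ]
}}

```text
clock: 3.4
tool_pos: [0.5829, -0.0168, 0.1595]
orientation: [180.0, -0.0, -124.1]
force: [-0.0, -0.1, -8.0]
opening: 0.0298
gripper_force: 30.0
```

Run:
```python
from h import *
w=ctrl.snapshot("scene");s=ctrl.snapshot("side");b=ctrl.get_obs();print(b["tool_pos"],b["force"],b["opening"])
o=np.vstack([cv2.resize(s["color"][140:265,290:420],(416,400))]);p=cv2.resize(w["color"][180:290,270:390],(384,352))
o=np.hstack([o,np.pad(p,((0,48),(0,0),(0,0)))]);cv2.imwrite("pics/lift.png",o[:,:,::-1])
```

```text
[ 0.58287461 -0.01678659  0.15929079] [-0.08232341 -0.26447838 -7.24267526] 0.0296988238778189
```

View pics/lift.png

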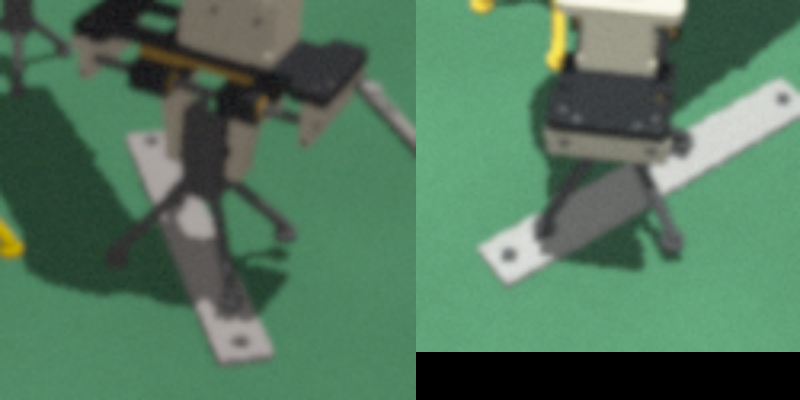

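It's lifted clear (8 N). Side crop shows the foot at (230,300) just off the bar and the post upright. Turning +42° in world (negative tool turn).

Request:
{"api": "send_rows", "payload": {
  "deltas": [
    [[0, 0, 0], -0.05],
    [[0, 0, 0], -0.1],
    [[0, 0, 0], -0.15],
    [[0, 0, 0], -0.2],
    [[0, 0, 0], -0.25]
  ]
}}

```text
clock: 3.92
tool_pos: [0.5828, -0.0169, 0.1591]
orientation: [180.0, -0.0, -101.4]
force: [-0.6, 0.4, -8.4]
opening: 0.0302
gripper_force: 30.0
```

Request:
{"api": "send_rows", "payload": {
  "deltas": [
    [[0, 0, 0], -0.05],
    [[0, 0, 0], -0.1],
    [[0, 0, 0], -0.15],
    [[0, 0, 0], -0.2],
    [[0, 0, 0], -0.22]
  ]
}}

```text
clock: 4.33
tool_pos: [0.5828, -0.0168, 0.1591]
orientation: [180.0, 0.0, -81.6]
force: [0.6, 0.4, -7.1]
opening: 0.0298
gripper_force: 30.0
```

Request:
{"api": "send_rows", "payload": {
  "deltas": [
    [[0, 0, 0], 0],
    [[0, 0, 0.002], 0],
    [[0, 0, 0.004], 0],
    [[0, 0, 0.006], 0],
    [[0, 0, 0.008], 0]
  ]
}}

```text
clock: 4.75
tool_pos: [0.5829, -0.0169, 0.1526]
orientation: [180.0, -0.0, -81.8]
force: [0.9, 0.2, -8.2]
opening: 0.0299
gripper_force: 30.0
```

Run:
```python
from h import *
w=ctrl.snapshot("scene");s=ctrl.snapshot("side");b=ctrl.get_obs();print(b["clock"],b["tool_pos"],b["orientation"],b["force"],b["opening"])
o=np.vstack([cv2.resize(s["color"][140:265,290:420],(416,400))]);p=cv2.resize(w["color"][180:290,270:390],(384,352))
o=np.hstack([o,np.pad(p,((0,48),(0,0),(0,0)))]);cv2.imwrite("pics/turn.png",o[:,:,::-1])
```

```text
4.85 [ 0.58270189 -0.01689617  0.15246636] [ 1.79951366e+02 -1.85937336e-03 -8.18380509e+01] [ 0.18900167 -0.04592032 -7.31225625] 0.029976744355206524
```

View pics/turn.png

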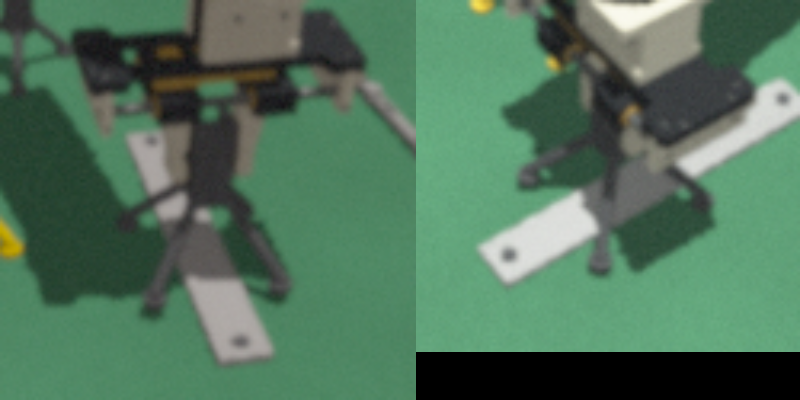

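The stand straddles the bar squarely, with side-crop feet at (152,305) and (280,290) on either side. Lowering until contact.

Request:
{"api": "send_rows", "payload": {
  "deltas": [
    [[0, 0, 0.002], 0],
    [[0, 0, 0.004], 0],
    [[0, 0, 0.006], 0],
    [[0, 0, 0.008], 0],
    [[0, 0, 0.009], 0]
  ]
}}

```text
clock: 5.27
tool_pos: [0.5829, -0.0168, 0.1455]
orientation: [180.0, -0.0, -81.8]
force: [0.5, 0.4, -7.9]
opening: 0.0298
gripper_force: 30.0
```

Request:
{"api": "send_rows", "payload": {
  "deltas": [
    [[0, 0, 0.0007], 0],
    [[0, 0, 0.0014], 0],
    [[0, 0, 0.002], 0],
    [[0, 0, 0.002], 0],
    [[0, 0, 0.002], 0]
  ]
}}

```text
clock: 5.68
tool_pos: [0.583, -0.0168, 0.1442]
orientation: [180.0, -0.0, -81.8]
force: [-0.4, 0.3, -7.5]
opening: 0.03
gripper_force: 30.0
```

Request:
{"api": "send_rows", "payload": {
  "deltas": [
    [[0, 0, 0.0005], 0],
    [[0, 0, 0.001], 0],
    [[0, 0, 0.0015], 0],
    [[0, 0, 0.0015], 0],
    [[0, 0, 0.0015], 0]
  ]
}}

```text
clock: 6.1
tool_pos: [0.583, -0.0168, 0.1429]
orientation: [180.0, 0.0, -81.8]
force: [-0.3, 0.7, -7.1]
opening: 0.03
gripper_force: 30.0
```

Request:
{"api": "send_rows", "payload": {
  "deltas": [
    [[0, 0, 0.0005], 0],
    [[0, 0, 0.001], 0],
    [[0, 0, 0.0015], 0],
    [[0, 0, 0.0015], 0],
    [[0, 0, 0.0015], 0]
  ]
}}

```text
clock: 6.52
tool_pos: [0.5831, -0.0168, 0.1421]
orientation: [-180.0, -0.0, -81.8]
force: [-1.4, 1.1, -1.6]
opening: 0.0299
gripper_force: 30.0
```

Request:
{"api": "send_rows", "payload": {
  "deltas": [
    [[0, 0, 0.0005], 0],
    [[0, 0, 0.001], 0],
    [[0, 0, 0.001], 0],
    [[0, 0, 0.001], 0],
    [[0, 0, 0.001], 0]
  ]
}}

```text
clock: 6.93
tool_pos: [0.5831, -0.0167, 0.142]
orientation: [-180.0, -0.0, -81.8]
force: [-3.8, 2.6, 5.4]
opening: 0.0298
gripper_force: 30.0
```

Request:
{"api": "send_rows", "payload": {
  "deltas": [
    [[0, 0, 0], 0],
    [[0, 0, 0], 0],
    [[0, 0, 0], 0],
    [[0, 0, 0], 0],
    [[0, 0, 0], 0]
  ],
  "gripper": 0.7
}}

```text
clock: 7.35
tool_pos: [0.5832, -0.0169, 0.1411]
orientation: [-180.0, -0.0, -81.8]
force: [-0.4, -0.7, 0.9]
opening: 0.0573
gripper_force: 0.0
```

Request:
{"api": "send_rows", "payload": {
  "deltas": [
    [[0, 0, 0], 0],
    [[0, 0, 0], 0],
    [[0, 0, 0], 0],
    [[0, 0, -0.01], 0],
    [[0, 0, -0.02], 0]
  ],
  "gripper": 1
}}

```text
clock: 7.77
tool_pos: [0.5828, -0.0169, 0.1572]
orientation: [179.9, -0.0, -81.8]
force: [0.5, 0.4, 0.3]
opening: 0.0858
gripper_force: 0.0
```

Request:
{"api": "send_rows", "payload": {
  "deltas": [
    [[0, 0, -0.03], 0],
    [[0, 0, -0.06], 0],
    [[0, 0, -0.09], 0],
    [[0, 0, -0.12], 0],
    [[0, 0, -0.15], 0]
  ]
}}

```text
clock: 8.18
tool_pos: [0.5829, -0.0169, 0.2794]
orientation: [-179.9, 0.0, -81.8]
force: [0.1, -0.4, 1.4]
opening: 0.0875
gripper_force: 0.0
```

Run:
```python
from h import *
w=ctrl.snapshot("wrist");s=ctrl.snapshot("side");b=ctrl.get_obs();print(b["clock"],b["tool_pos"],b["force"],b["opening"])
p=w["color"][0:260,200:520].copy()
o=np.hstack([cv2.resize(s["color"][140:265,290:420],(416,400)),np.pad(p,((0,140),(0,0),(0,0)))]);cv2.imwrite("pics/end.png",o[:,:,::-1])
```

```text
8.2833 [ 0.58488938 -0.01671479  0.28273887] [-0.72050447  0.17497503 -0.38266067] 0.08766462428887693
```

View pics/end.png

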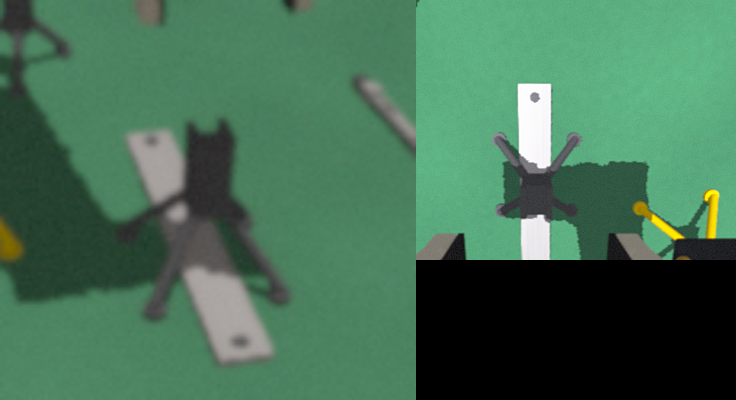

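The stand straddles the bar: wrist-crop feet are at (500,138), (574,138), (501,210) and (573,210), two on each side, and the post is upright. Handing in.

Request:
{"api": "send_rows", "payload": {
  "deltas": [
    [[0, 0, 0], 0],
    [[0, 0, 0], 0],
    [[0, 0, 0], 0],
    [[0, 0, 0], 0],
    [[0, 0, 0], 0]
  ]
}}

```text
clock: 8.7
tool_pos: [0.5827, -0.0169, 0.2762]
orientation: [179.9, -0.0, -81.8]
force: [-0.7, -0.5, -0.3]
opening: 0.0875
gripper_force: 0.0
```

```bash
python3 -c "
from plant import ctrl
print(ctrl.close_job())"
```

```text
the job is handed in; nothing more can be done
None
```

The four-legged stand now straddles the tie bar, two feet on each side, standing upright with the gripper clear and the tripod untouched; I handed the job in at about 8.7 s, and no verdict came back.

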